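Present the labelled cup to the desk scanner

ROBOT

A 7-joint arm with a two-finger parallel gripper is mounted at the origin on the work surface. World frame = base frame: x ahead of the robot, y to its left, z up, the work surface at z = 0. Lengths are in m, angles in degrees, forces in N, time in s.
With the tool pointing down it reaches from about 0.425 to 0.875 m from the base axis. Payload 4.7 kg.
Tool frame: the origin (TCP) lies at the centre of the arm's flange, where the gripper is bolted on; the fingertips stand 182 mm ahead of it and the grasp point (between the pads) lies 164 mm ahead of it; z points along the fingers, y is the line along which they close (so a half turn about z gives the same grasp; the last joint's range is limited). The gripper opens to 87 mm and grips with 3 to 60 N. Pads are 19 mm wide; open, the fingers measure 117 mm over their backs; the gripper's body (75 mm by 190 mm) begins 51 mm behind the grasp point.
Start: joints at [-63.478, 18.392, -4.016, 83.108, 1.295, 78.541, -3.26], TCP at [0.282, 0.586, 0.405] pointing down, gripper open.
Joint ranges: [-163.93, 163.93], [-17.29, 119.83], [-79.2, 71.16], [3.27, 140.29], [-89.18, 269.18], [5.43, 117.66], [-154.24, 154.24]. Speed limits (degrees/s): [147.25, 147.25, 180, 180, 180, 180, 180].

INTERFACE

Orientations are given as [roll, pitch, yaw] about the fixed x, y, z axes, in that order (R = Rz(yaw) Ry(pitch) Rx(roll)).
In Python, from cell import env gives the robot as it stands. The module is installed in compiled form; this text tells all that it offers.
- The arm moves only by the tool step_arm, never from a script. Its argument "steps" is one flat list of numbers, 5 for each row, row after row: the opening, from 0 (shut) to 1 (fully open), then the shift along the tool's x, y, z in mm, then the turn about the tool's z in degrees. In form: [grip, dx, dy, dz, roll, grip, dx, dy, dz, roll, ...]. A call has 1 to 12 rows; each row shifts and turns the commanded pose from where the row before left it, along the tool's axes as they then stand; what a row does not reach is not made up. A row lasts 1/8 s, in which the tool goes at most 62.5 mm and 10.7 degrees, less where a joint would pass 70% of its speed; a pose out of reach is approached as far as the arm can. A call with a gripper value outside its range is refused whole. The fingers move at their own pace and stop on an object; "grip_force" is the grip in N (left out, the last holds). Time passes only in rows, so rows that do not move let the fingers close. It gives the time, the measured TCP pose, the force, the opening and the grip force at its end, in the units of the state.
- env.get_obs(): the state, without advancing time (a new reading comes with each control period).
- env.read_camera(name): name is "scene" or "top" or "wrist"; returns a dict with "image" (400x640x3 uint8, red, green, blue), "camera_matrix" (3x3 intrinsics, pixels), "R" (3x3) and "t" (3): a world point X has camera coordinates R X + t. Camera axes: x right, y down, z forward; pixel columns grow to the right and rows downward; lengths in m; the calibration is good to about 2 mm. The wrist camera is an equidistant fisheye: a pixel r from the principal point sees the ray r / f radians off the axis. A picture is of the moment at which its call begins. There is no depth.
- env.sign_off(): hands the job in; it is judged then, once.
The state is a dict: "time_s": time; "qpos": joint angles; "joint_velocities": joint speeds; "effort": joint torques, N m; "tool_pos": TCP position; "tool_rot": TCP orientation; "force": force on the tool from outside, world axes, zero at the start; "wrist_torque": the same for the moment, N m; "grip_width": finger opening in m; "grasp_force": force on a finger pad.
Only numpy, scipy, OpenCV 4.12 (cv2) and the standard library are available. Lean on these libraries where they do the work, as an engineer would, in place of code of your own. Each camera call takes 0.05 s, during which the arm holds its last target. There are 200 camera calls.

TASK

Swivel the barcode scanner on its stand until its window points straight at the middle of the pen carousel, and leave it aimed there. Then turn the carousel until the square cup, the one with the barcode label, faces the scanner's window squarely, and hold the carousel still with the fingers gripping it: finish while still holding it, do not let go. Leave the other things on the desk where they are.

Things in the scene. Friction and masses are not known exactly. Their poses are not given: they have to be found in the camera images.
- turntable: pen carousel: white disc 230 mm across, top 30 mm above the desk, with four grey cups, rims at 118 mm, fixed pens to 145 mm. The one square cup (56 mm wide, barcode label) is on its +x side; three round cups (62 mm across) at +y, -x, -y, 76 mm from the axis. Origin on the vertical turning axis at desk height, z up. Turns either way, no stops, friction 0.04 N m, stays where left.
- handle (a point): centre of the steel bar handle on top of the carousel's spindle, on the turning axis, 183 mm above the desk; the bar is 64 mm long along the turntable's x, 16 mm wide along its y and 36 mm tall (165 to 201 mm above the desk), axes as the turntable's. Turns with the turntable.
- label (a point): centre of the barcode label on the outer face of the square cup, 109 mm from the turning axis along the turntable's +x, 80 mm above the desk; axes as the turntable's, x points out of the label
- scanner_head: white desk scanner head, a box 84 (x) by 42 (y) mm, 70 to 122 mm above the desk, with a black window bezel 54 mm wide at its +x end (40 to 46 mm from the axis). Swivels about a vertical axis through its middle on a fixed stand (foot 96 mm across), no stops, friction 0.08 N m, stays where left. Origin on that axis at desk height, x the way it looks, z up.
- head_grip (a point): on the swivel axis, 102 mm above the desk, inside the scanner head, 20 mm below its top: the height to grip it across its 42 mm width; axes as the head's
- window (a point): centre of the scanner's window, 47 mm from the swivel axis along the head's +x, 96 mm above the desk; axes as the head's
- eraser: rubber eraser 22 x 45 x 13 mm lying between scanner and carousel; loose, not part of the job. Origin at the centre of its underside
- mug: white mug, 80 mm across, 95 mm tall; loose, not part of the job. Origin at the centre of its underside
- stapler: black stapler 130 x 34 x 48 mm, long along its x; loose, not part of the job. Origin at the centre of its underside
- tape: roll of clear tape lying flat, 90 mm across, 20 mm high; loose, not part of the job. Origin at the centre of its underside
- mouse: black computer mouse 105 x 60 x 30 mm; loose, not part of the job. Origin at the centre of its underside
- sanitiser: clear bottle 60 mm across, 160 mm tall; loose, not part of the job. Origin at the centre of its underside
- charger: black charger brick 100 x 50 x 28 mm; loose, not part of the job. Origin at the centre of its underside
Mind the look-alikes: they are no part of the job. What is shaped like the part that bears scanner_head but orange or yellow is not meant.

How it is judged (in metres and radians):
On the way, in this order (a step that is already met when the one before it is completed fails the run):
1. the scanner head is at rest, aimed at the carousel's axis (y of turntable in the frame of scanner_head between -0.03 and 0.03 m and x of turntable in the frame of scanner_head above 0.1 m and angular speed of scanner_head below 0.05 rad/s), for 0.3 s.
2. the labelled cup faces the aimed scanner and the fingers hold the carousel (y of turntable in the frame of scanner_head between -0.03 and 0.03 m and x of turntable in the frame of scanner_head above 0.1 m and y of window in the frame of turntable between -0.03 and 0.03 m and x of window in the frame of turntable above 0.1 m and contact force between the fingers and turntable above 2 N), for 0.2 s.
At the end, for the whole second after the job is handed in: The scanner's line of sight passes within 30 mm of the carousel's axis; its window lies within 30 mm of the line straight out from the label's middle; the fingers press on the carousel with over 2 N; carousel and scanner are still (under 0.05 rad/s) (all of step 2 and angular speed of each of turntable, scanner_head below 0.05 rad/s); the arm keeps its last pose, push and grip.
It fails at once if one of the other things on the desk is pushed more than 30 mm (distance of any of eraser, mug, stapler, tape, mouse, sanitiser, charger from where it was at the start of the episode above 0.03 m).
It also fails if it takes over 72 s, if anything falls off the work surface, if the arm or the gripper's body presses on something with over 40 N, if the wrist force passes 120 N, or if a joint passes its speed limit or range.

## Working session

There is one attempt and no reset: what is moved stays moved. The work goes in short steps, Python scripts to look and compute and a tool call to move; the robot and the scene stay as the last step left them, time stands still between calls to the robot, and variables do not carry over. Pictures are saved under pics/ and viewed, at most 10 in all, crops included, and the job is handed in when it is done.

Besides the shell and the picture viewer there is one more tool, called after "Request:" as a command line: name --argument value ..., lists and objects as JSON in quotes. step_arm: Moves the arm, as the interface text tells. Its arguments: {"type":"object","properties":{"steps":{"type":"array","items":{"type":"number"}},"grip_force":{"type":"number"}},"required":["steps"]}

```bash
mkdir -p pics; python3 - <<'E'
from cell import env
import cv2,numpy as np
o=env.get_obs();print(o)
for n in("scene","top"):
    c=env.read_camera(n);cv2.imwrite(f"pics/{n}0.png",c["image"][:,:,::-1]);np.savez(f"{n}0.npz",**c);print(n,c["camera_matrix"],c["R"],c["t"])
E
```

```text
{'time_s': 0.0, 'qpos': array([-63.47622717,  18.44001208,  -4.01562425,  83.17393519,
         1.29431395,  78.54009638,  -3.26116778]), 'joint_velocities': array([-0.13659512, -0.08037422,  0.02962628,  0.07719628,  0.05236267,
       -0.03863507,  0.01793573]), 'effort': array([-2.26931897e-04, -4.91287100e+01, -4.03897623e-01, -3.12541795e+01,
       -6.39431085e-02,  4.36732150e-02,  1.88037820e-04]), 'tool_pos': array([0.28198217, 0.58543164, 0.40365886]), 'tool_rot': array([-1.79891160e+02,  4.96181209e-03,  1.54284743e+02]), 'force': array([-0.34106018,  0.29581625, -0.18467287]), 'wrist_torque': array([-0.02523306, -0.000113  ,  0.06259088]), 'grasp_force': 0.0, 'grip_width': 0.08721768227787521}
scene [[371.7940852    0.         323.47386388]
 [  0.         371.7940852  205.70407169]
 [  0.           0.           1.        ]] [[-0.61344955  0.78972993 -0.00250837]
 [ 0.57248565  0.44250527 -0.69025304]
 [-0.54400352 -0.42487142 -0.72356371]] [ 0.31243639 -0.23273131  1.62261558]
top [[453.29012458   0.         318.51442828]
 [  0.         453.29012458 201.37639335]
 [  0.           0.           1.        ]] [[-0.00875799 -0.99991038  0.01012563]
 [-0.9917964   0.00739464 -0.12761355]
 [ 0.12752724 -0.01116021 -0.99177228]] [0.01276852 0.55524503 1.24016158]
```

View pics/top0.png

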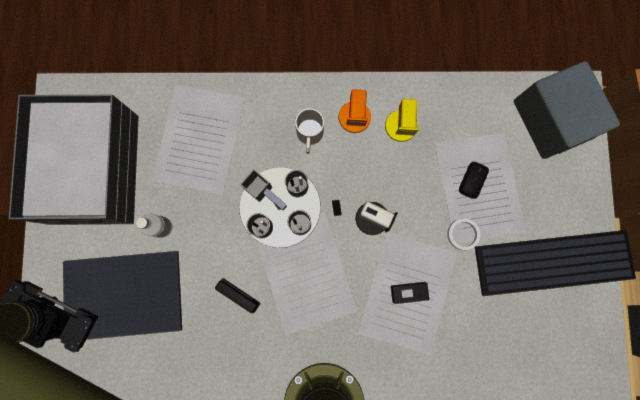

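View pics/scene0.png

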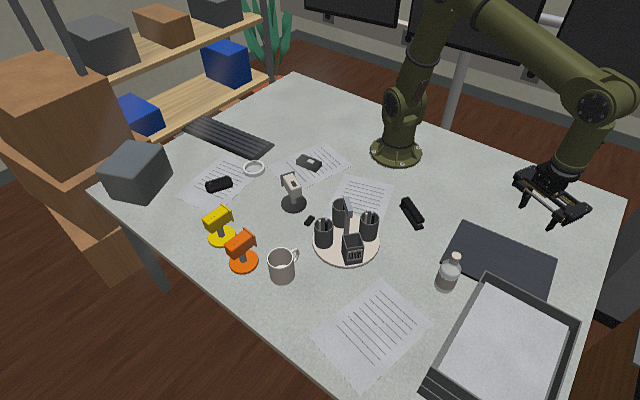

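The top view shows the carousel at about (280,207), with the square cup to its upper left at (257,186). The white scanner is at about (378,216) and the eraser at (337,208). The orange and yellow look-alikes are at the top. I'll enlarge the scanner and carousel to get their directions.

```bash
cat > h.py <<'E'
import numpy as np
def ray(c,px,z):
    K,R,t=c["camera_matrix"],c["R"],c["t"]
    d=R.T@np.linalg.solve(K,[px[0],px[1],1]);o=-R.T@t
    return o+d*(z-o[2])/d[2]
E
python3 - <<'E'
import cv2,numpy as np
from h import ray
t=cv2.imread("pics/top0.png");s=cv2.imread("pics/scene0.png")
a=cv2.resize(t[155:255,230:430],None,fx=4,fy=4,interpolation=2)
b=cv2.resize(s[160:220,265:325],(360,360),interpolation=2)
b2=cv2.resize(s[190:270,305:385],(360,360),interpolation=2)
im=np.zeros((400+200,800,3),np.uint8);im[:400]=a
im[400:,:200]=cv2.resize(b,(200,200));im[400:,220:420]=cv2.resize(b2,(200,200))
cv2.imwrite("pics/crop.png",im)
c=np.load("top0.npz");
hsv=cv2.cvtColor(t,cv2.COLOR_BGR2HSV)
m=((t.min(2)>200)).astype(np.uint8)
n,l,st,ce=cv2.connectedComponentsWithStats(m)
for i in range(1,n):
    if st[i,4]>60: print(st[i],ce[i])
# disc ellipse by hull
print("disc",ray(c,(280,207.5),.03))
E
```

```text
[299 120  22  15 237] [309.39240506 127.4556962 ]
[ 241  187   79   60 1725] [284.66608696 216.71130435]
disc [0.53944328 0.11693664 0.03      ]
```

View pics/crop.png

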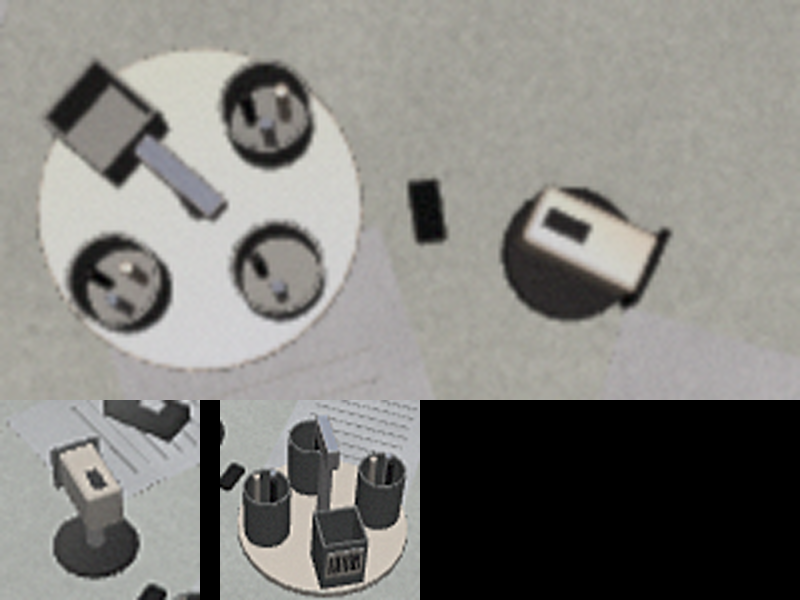

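The crop shows the scanner's black bezel on the right at crop (650,267), so it looks away from the carousel. The head top has corners near (548,187), (660,230), (637,295) and (525,240). The handle bar runs from (145,142) to (215,210), with the square cup at the upper left.

```bash
python3 - <<'E'
import cv2,numpy as np
from h import ray
c=np.load("top0.npz")
P=lambda x,y,z:ray(c,(230+(x+.5)/4-.5,155+(y+.5)/4-.5),z)
D=P(201,210,.03);F=P(571,253,.005)
q=np.array([P(*p,.122) for p in((548,187),(660,230),(637,295),(525,240))])
H=q.mean(0);w=(q[1]+q[2])/2-(q[0]+q[3])/2
bz=P(668,230,.122)-P(630,303,.122)
h=[P(*p,.201) for p in((148,140),(218,206))]
sq=np.mean([P(*p,.118) for p in((97,62),(165,126),(119,186),(47,117))],0)
A=lambda v:np.degrees(np.arctan2(v[1],v[0]))
print("disc",D,"foot",F,"headtop",H,q,"head yaw",A(w),"bezel normal",A([bz[1],-bz[0]]))
print("handle",(h[0]+h[1])/2,A(h[0]-h[1]),"sq",sq,A(sq-D),np.linalg.norm((sq-D)[:2]))
print("dir scanner->disc",A(D-F),"disc->scanner",A(F-D),np.linalg.norm(D-F))
print("eraser",P(427,211,.013))
for n,p in dict(mug=(310,125),st=(237,295)).items(): print(n,ray(c,p,.05))
E
```

```text
disc [0.54051016 0.11729098 0.03      ] foot [ 0.51032475 -0.14635893  0.005     ] headtop [ 0.50949634 -0.14539002  0.122     ] [[ 0.54327114 -0.11704072  0.122     ]
 [ 0.51434843 -0.18980275  0.122     ]
 [ 0.47190561 -0.17350561  0.122     ]
 [ 0.50846017 -0.101211    0.122     ]] head yaw -114.29398905225925 bezel normal -118.89414445680639
handle [0.54351692 0.11562758 0.201     ] 46.26391761237878 sq [0.5887784  0.17283157 0.118     ] 49.00731925114595 0.07358382605336271
dir scanner->disc 83.46861533845843 disc->scanner -96.53138466154157 0.26654725207063457
eraser [ 0.54054339 -0.04292972  0.013     ]
mug [0.77257606 0.03071882 0.05      ]
st [0.29976637 0.23117956 0.05      ]
```

Request:
step_arm --steps '[1, -33, -35, 0, 0, 1, -33, -35, 0, 0, 1, -33, -35, 0, 0, 1, -33, -35, 0, 0, 1, -33, -35, 0, 0, 1, -33, -35, 0, 0, 1, -33, -35, 0, 0, 1, -33, -35, 0, 0, 1, -33, -35, 0, 0, 1, -33, -35, 0, 0, 1, -33, -35, 0, 0, 1, -33, -35, 0, 0]'

```text
time_s: 1.6
tool_pos: [0.4567, 0.0338, 0.4046]
tool_rot: [180.0, -0.0, 154.3]
force: [-0.0, 0.3, -0.4]
grip_width: 0.0868
grasp_force: 0.0
```

Request:
step_arm --steps '[1, -33, -35, 0, 0, 1, -33, -35, 0, 0, 1, -33, -35, 0, 0, 1, 0, 0, 0, 10, 1, 0, 0, 0, 10, 1, 0, 0, 0, 10, 1, 0, 0, 0, 10, 1, 0, 0, 0, 10, 1, 0, 0, 0, 10, 1, 0, 0, 0, 10, 1, 0, 0, 0, 10, 1, 0, 0, 0, 10]'

```text
time_s: 3.1
tool_pos: [0.5, -0.1021, 0.4044]
tool_rot: [-180.0, 0.0, 64.0]
force: [0.1, -0.7, 0.6]
grip_width: 0.0871
grasp_force: 0.0
```

```bash
python3 - <<'E'
from cell import env
import cv2,numpy as np
c=env.read_camera("wrist");cv2.imwrite("pics/w1.png",c["image"][:,:,::-1]);np.savez("w1.npz",**c)
o=env.get_obs();print(o["time_s"],o["tool_pos"],o["tool_rot"],o["qpos"])
print(c["camera_matrix"],c["R"],c["t"])
E
```

```text
3.15 [ 0.50006818 -0.10212675  0.4043867 ] [-1.79965443e+02  8.85412756e-03  6.36590312e+01] [-26.28278638   0.56226207  35.38731074 103.81029375  -0.33775438
  75.76717987 -17.15450444]
[[309.70691629   0.         318.64530072]
 [  0.         309.70691629 204.4883258 ]
 [  0.           0.           1.        ]] [[ 0.89857412 -0.43882051 -0.00105384]
 [-0.42211997 -0.86502763  0.27118616]
 [-0.11991364 -0.24323602 -0.96252634]] [-0.49453675  0.09054624  0.42459865]
```

View pics/w1.png

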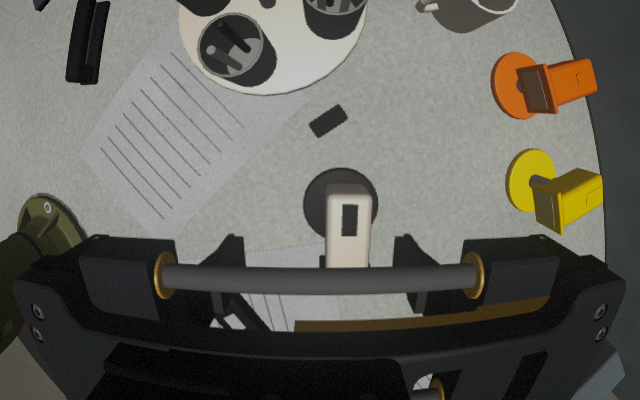

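The wrist view shows the head upright at x 327 to 370 with its rear edge at row ~187, so the gripper is nearly aligned with it. The foot is centred at about (340,205). I'll refine from this.

```bash
cat >> h.py <<'E'
def fray(c,px,z):
    K,R,t=c["camera_matrix"],c["R"],c["t"]
    u=np.array([px[0]-K[0,2],px[1]-K[1,2]])/K[0,0];r=np.linalg.norm(u)
    d=R.T@np.array([*(u/r*np.sin(r)),np.cos(r)]);o=-R.T@t
    return o+d*(z-o[2])/d[2]
A=lambda v:np.degrees(np.arctan2(v[1],v[0]))
E
python3 - <<'E'
import cv2,numpy as np
from h import *
c=np.load("w1.npz");im=c["image"].astype(int)
for r in(190,200,210,225,240,255):
    m=np.where((im[r,300:400].min(1)>130))[0]+300
    print(r,m.min(),m.max(),im[r,[322,326,330,366,369,372,375]].sum(1))
for p in ((327,186),(369,186),(326,262),(370,262)):
    print(fray(c,p,.122))
print("foot",fray(c,(340.5,205),.005))
E
```

```text
190 300 399 [176 209 219 227 151 151 289]
200 300 399 [170 250 491 538 480 265 152]
210 300 399 [159 268 503 558 471 217 150]
225 300 399 [149 281 511 533 446 450 472]
240 300 393 [474 297 510 502 394 459 450]
255 300 391 [230 315 507 475 400 454 473]
[ 0.51469648 -0.08977037  0.122     ]
[ 0.54770769 -0.1057245   0.122     ]
[ 0.48253585 -0.15488537  0.122     ]
[ 0.51979049 -0.17366213  0.122     ]
foot [ 0.51104609 -0.14389343  0.005     ]
```

```bash
python3 - <<'E'
import numpy as np
from h import *
c=np.load("w1.npz")
L0,L1=fray(c,(327.3,200),.122),fray(c,(325.7,255),.122)
R0,R1=fray(c,(370,200),.122),fray(c,(368.2,225),.122)
print(L0,R0,np.linalg.norm(L0-R0),A(L1-L0),A(R1-R0),A(R0-L0))
m=(fray(c,(327.5,197),.122)+fray(c,(370,197),.122))/2
print("rear mid",m)
for y in(-114,-116,-118):
    print(y,m+.042*np.array([np.cos(np.radians(y)),np.sin(np.radians(y)),0]))
E
```

```text
[ 0.50951158 -0.10117594  0.122     ] [ 0.54343348 -0.11768931  0.122     ] 0.03772779867510484 -117.13006156804188 -117.32761372533652 -25.957076622537812
rear mid [ 0.52768228 -0.10699721  0.122     ]
-114 [ 0.51059934 -0.14536612  0.122     ]
-116 [ 0.5092707  -0.14474656  0.122     ]
-118 [ 0.50796448 -0.14408101  0.122     ]
```

Request:
step_arm --steps '[1, -17, 14, 0, 1, 1, -17, 14, 30, 0, 1, 0, 0, 36, 0, 1, 0, 0, 36, 0, 1, 0, 0, 36, 0, 1, 0, 0, 0, 0, 0.2, 0, 0, 0, 0, 0.2, 0, 0, 0, 0, 0.2, 0, 0, 0, 0, 0.2, 0, 0, 0, 0]' --grip_force 25

```text
time_s: 4.4
tool_pos: [0.5105, -0.145, 0.2674]
tool_rot: [179.9, -0.0, 63.3]
force: [-0.4, -0.4, -0.0]
grip_width: 0.0551
grasp_force: 0.0
```

Request:
step_arm --steps '[0.2, 0, 0, 0, 0, 0.2, 0, 0, 0, 0, 0.2, 0, 0, 0, 0, 0.2, 0, 0, 0, 0]'

```text
time_s: 4.9
tool_pos: [0.5099, -0.1447, 0.2668]
tool_rot: [-179.9, -0.0, 63.3]
force: [-4.1, 3.0, 4.7]
grip_width: 0.0419
grasp_force: 25.0
```

Gripped. Turning the first leg of +80.

Request:
step_arm --steps '[0.2, 0, 0, 0, 8, 0.2, 0, 0, 0, 8, 0.2, 0, 0, 0, 8, 0.2, 0, 0, 0, 8, 0.2, 0, 0, 0, 8, 0.2, 0, 0, 0, 8, 0.2, 0, 0, 0, 8, 0.2, 0, 0, 0, 8, 0.2, 0, 0, 0, 8, 0.2, 0, 0, 0, 8, 0.2, 0, 0, 0, 0, 0.2, 0, 0, 0, 0]'

```text
time_s: 6.4
tool_pos: [0.5096, -0.1434, 0.2668]
tool_rot: [-179.8, 0.3, -16.7]
force: [-7.7, 6.0, 10.1]
grip_width: 0.0419
grasp_force: 25.0
```

```bash
python3 - <<'E'
from cell import env
o=env.get_obs();print({k:o[k] for k in("time_s","qpos","tool_pos","tool_rot","force","wrist_torque","grip_width")})
E
```

```text
{'time_s': 6.4, 'qpos': array([-30.98105014,  13.83142712,  49.33665642, 110.89582152,
       -12.1706326 ,  60.84538415, -83.08924719]), 'tool_pos': array([ 0.50956106, -0.14342172,  0.26679844]), 'tool_rot': array([-179.83404741,    0.29056734,  -16.66179129]), 'force': array([-7.73596302,  6.02715147, 10.08774573]), 'wrist_torque': array([ 1.27282015,  1.67635073, -0.05878585]), 'grip_width': 0.041897263500580775}
```

Request:
step_arm --steps '[1, 0, 0, 0, 0, 1, 0, 0, 0, 0, 1, 0, 0, 0, 0, 1, 0, 0, 0, 0, 1, 0, 0, -30, 0, 1, 0, 0, -30, 0, 1, 0, 0, -10, -10, 1, 0, 0, 0, -10, 1, 0, 0, 0, -10, 1, 0, 0, 0, -10, 1, 0, 0, 0, -10, 1, 0, 0, 0, -10]'

```text
time_s: 7.9
tool_pos: [0.5103, -0.1452, 0.3367]
tool_rot: [180.0, -0.0, 43.6]
force: [-0.2, 0.3, 0.4]
grip_width: 0.0871
grasp_force: 0.0
```

Request:
step_arm --steps '[1, 0, 0, 0, -10, 1, 0, 0, 0, -10, 1, 0, 0, 0, -10, 1, 0, 0, 0, -10, 1, 0, 0, 0, -10, 1, 0, 0, 0, -10, 1, 0, 0, 0, -10, 1, 0, 0, 0, -10, 1, 0, 0, 0, -10, 1, 0, 0, 0, -10, 1, 0, 0, 0, -10, 1, 0, 0, 0, -10]'

```text
time_s: 9.4
tool_pos: [0.5104, -0.1452, 0.3367]
tool_rot: [-180.0, 0.0, 163.6]
force: [0.0, -0.4, -0.4]
grip_width: 0.0873
grasp_force: 0.0
```

```bash
python3 - <<'E'
from cell import env
import cv2,numpy as np
c=env.read_camera("wrist");cv2.imwrite("pics/w2.png",c["image"][:,:,::-1]);np.savez("w2.npz",**c)
o=env.get_obs();print(o["time_s"],o["tool_pos"],o["tool_rot"],o["qpos"],o["grip_width"])
E
```

```text
9.45 [ 0.51035906 -0.14521911  0.33670804] [-1.79990808e+02  1.42554548e-02  1.63895282e+02] [-19.65715278   6.86049609  35.20598375 106.35280677  -4.24724476
  68.0731516   90.83794809] 0.08713251861244341
```

View pics/w2.png

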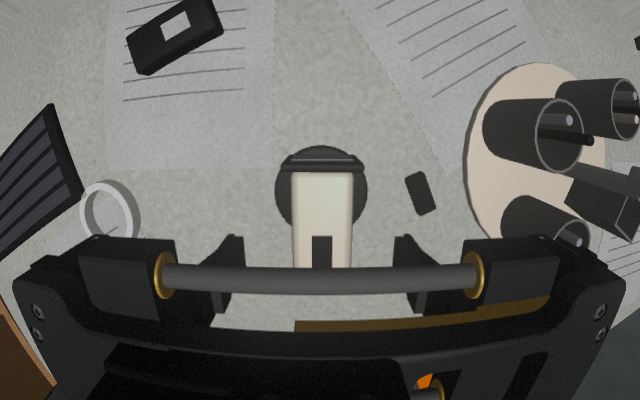

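The wrist view shows the window bezel pointing up the image at (321,160), the head aligned between the fingers (x 292 to 353), and the carousel to the right. I'll regrip and turn the remaining 80°.

Request:
step_arm --steps '[1, 0, 0, 35, 0, 1, 0, 0, 35, 0, 1, 0, 0, 0, 0, 0.2, 0, 0, 0, 0, 0.2, 0, 0, 0, 0, 0.2, 0, 0, 0, 0, 0.2, 0, 0, 0, 0, 0.2, 0, 0, 0, 0, 0.2, 0, 0, 0, 0, 0.2, 0, 0, 0, 0, 0.2, 0, 0, 0, 0]'

```text
time_s: 10.82
tool_pos: [0.5109, -0.1437, 0.2669]
tool_rot: [179.9, 0.0, 163.3]
force: [2.2, 5.6, 1.5]
grip_width: 0.0418
grasp_force: 25.0
```

Request:
step_arm --steps '[0.2, 0, 0, 0, 8, 0.2, 0, 0, 0, 8, 0.2, 0, 0, 0, 8, 0.2, 0, 0, 0, 8, 0.2, 0, 0, 0, 8, 0.2, 0, 0, 0, 8, 0.2, 0, 0, 0, 8, 0.2, 0, 0, 0, 8, 0.2, 0, 0, 0, 8, 0.2, 0, 0, 0, 8, 0.2, 0, 0, 0, 0, 0.2, 0, 0, 0, 0]'

```text
time_s: 12.32
tool_pos: [0.5103, -0.1442, 0.2669]
tool_rot: [-180.0, -0.1, 83.3]
force: [-1.6, 5.1, 2.7]
grip_width: 0.0418
grasp_force: 25.0
```

Request:
step_arm --steps '[0.2, 0, 0, 0, 0, 1, 0, 0, 0, 0, 1, 0, 0, 0, 0, 1, 0, 0, 0, 0, 1, 0, 0, 0, 0, 1, 0, 0, -35, 0, 1, 0, 0, -40, 0, 1, 0, 0, -40, 0, 1, 0, 0, -30, 0, 1, 0, 0, 0, 0]'

```text
time_s: 13.58
tool_pos: [0.5109, -0.1456, 0.4141]
tool_rot: [179.7, -0.0, 83.3]
force: [-0.5, -0.1, 0.5]
grip_width: 0.087
grasp_force: 0.0
```

```bash
python3 - <<'E'
from cell import env
import cv2,numpy as np
c=env.read_camera("wrist");cv2.imwrite("pics/w3.png",c["image"][:,:,::-1]);np.savez("w3.npz",**c)
o=env.get_obs();print(o["time_s"],o["tool_pos"],o["tool_rot"],o["qpos"],o["grip_width"])
E
```

```text
13.625 [ 0.51046142 -0.1452363   0.41234766] [ 1.79897374e+02 -2.48508146e-02  8.32868856e+01] [-31.59686002   3.52887712  46.90890787 100.90286574  -2.68934121
  76.60106317   9.16385752] 0.08713784277282362
```

View pics/w3.png

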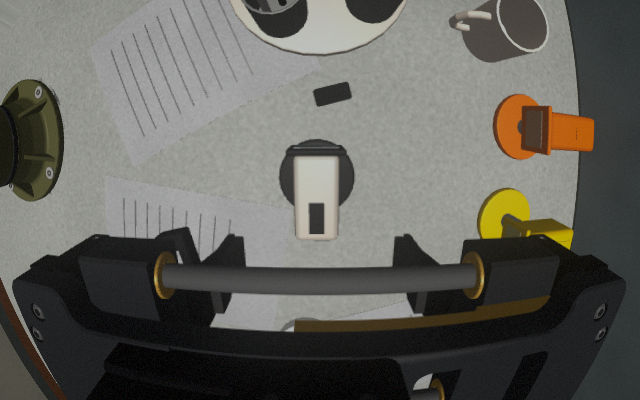

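The wrist view shows the scanner bezel at (317,150) pointing straight up the image towards the carousel. Next I'll move over the carousel at a safe height and pre-wind the wrist.

Request:
step_arm --steps '[1, 20, 0, -25, 0, 1, 44, 0, 0, 0, 1, 50, 0, 0, 0, 1, 50, 0, 0, 0, 1, 50, 0, 0, 0, 1, 49, 0, 0, 0, 1, 0, 0, 0, -10, 1, 0, 0, 0, -10, 1, 0, 0, 0, -10, 1, 0, 0, 0, -10, 1, 0, 0, 0, -10, 1, 0, 0, 0, -10]'

```text
time_s: 15.12
tool_pos: [0.5408, 0.1161, 0.4347]
tool_rot: [-179.8, -0.1, 143.6]
force: [0.1, -0.3, 0.1]
grip_width: 0.0867
grasp_force: 0.0
```

Request:
step_arm --steps '[1, 0, 0, 0, -10, 1, 0, 0, 0, -10, 1, 0, 0, 0, -10, 1, 0, 0, 0, -10, 1, 0, 0, 0, -10, 1, 0, 0, 0, -10, 1, 0, 0, 0, -10, 1, 0, 0, 0, -10, 1, 0, 0, 0, -4, 1, 0, 0, 0, 0]'

```text
time_s: 16.38
tool_pos: [0.5408, 0.1161, 0.435]
tool_rot: [179.9, -0.1, -132.8]
force: [0.2, 0.5, -0.1]
grip_width: 0.087
grasp_force: 0.0
```

```bash
python3 - <<'E'
from cell import env
import cv2,numpy as np
c=env.read_camera("wrist");cv2.imwrite("pics/w4.png",c["image"][:,:,::-1]);np.savez("w4.npz",**c)
o=env.get_obs();print(o["time_s"],o["tool_pos"],o["tool_rot"],o["qpos"],o["grip_width"])
E
```

```text
16.425 [0.54088487 0.11614688 0.43534016] [ 1.79942676e+02 -1.20350370e-01 -1.32802274e+02] [-39.27086325   5.77495263  26.40383808  95.34215687  -2.58665425
  79.62409852 124.6867571 ] 0.08690330572601727
```

View pics/w4.png

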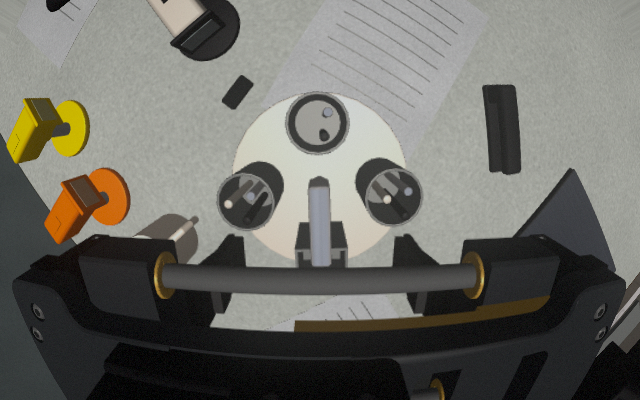

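The wrist view shows the handle bar at x of about 310 to 331, rows 178 to 265, nearly in line with the tool. The square cup is behind it towards the gripper, and the scanner at (200,35) points at the carousel.

```bash
python3 - <<'E'
import numpy as np
from h import *
c=np.load("w4.npz");im=c["image"].astype(int)
P=[]
for r in(194,202,210):
    row=im[r,295:345].sum(1); g=np.abs(np.diff(row)); l=295+np.argmax(g[:25])+.5; rr=295+25+np.argmax(g[25:])+.5
    P.append((fray(c,(l,r),.201)+fray(c,(rr,r),.201))/2);print(r,l,rr,P[-1])
for r in (240,255): print(r,im[r,303:338].sum(1))
print(fray(c,(319,186),.201),fray(c,(321,262),.201))
E
```

```text
194 306.5 329.5 [0.52660954 0.09964255 0.201     ]
202 307.5 330.5 [0.53007747 0.10444164 0.201     ]
210 307.5 330.5 [0.53412241 0.10881913 0.201     ]
240 [176 163 172 165 168 174 187 298 408 417 430 447 458 464 467 465 452 451
 440 449 451 453 451 451 449 439 427 314 215 174 159 170 173 178 174]
255 [295 359 348 357 354 361 357 352 356 403 422 432 450 451 458 464 457 438
 444 441 451 461 451 445 451 446 425 385 323 332 359 359 356 363 355]
[0.5221535  0.09586556 0.201     ] [0.56114505 0.14031706 0.201     ]
```

Request:
step_arm --steps '[1, -2, 1, 0, -1, 1, 0, 0, 30, 0, 1, 0, 0, 30, 0, 1, 0, 0, 28, 0, 0.8, 0, 0, 0, 0, 0, 0, 0, 0, 0, 0, 0, 0, 0, 0, 0, 0, 0, 0, 0, 0, 0, 0, 0, 0, 0, 0, 0, 0, 0, 0, 0, 0, 0, 0, 0, 0, 0, 0, 0]'

```text
time_s: 17.92
tool_pos: [0.5417, 0.1184, 0.3488]
tool_rot: [180.0, -0.0, -131.7]
force: [-1.2, -1.6, -0.4]
grip_width: 0.0155
grasp_force: 30.9
```

Request:
step_arm --steps '[0, 0, 0, 0, 0, 0, 0, 0, 0, 0, 0, 0, 0, 0, 0, 0, 0, 0, 0, 0, 0, 0, 0, 0, 0, 0, 0, 0, 0, 0]'

```text
time_s: 18.68
tool_pos: [0.5417, 0.1184, 0.3488]
tool_rot: [180.0, 0.0, -131.7]
force: [-1.6, 0.6, -0.2]
grip_width: 0.0159
grasp_force: 31.2
```

Gripped at 16 mm. From 228.3° to 83.3° is +145°.

Request:
step_arm --steps '[0, 0, 0, 0, 9, 0, 0, 0, 0, 9, 0, 0, 0, 0, 9, 0, 0, 0, 0, 9, 0, 0, 0, 0, 9, 0, 0, 0, 0, 9, 0, 0, 0, 0, 9, 0, 0, 0, 0, 9]'

```text
time_s: 19.68
tool_pos: [0.5413, 0.1201, 0.3488]
tool_rot: [179.9, -0.1, 156.1]
force: [-0.7, 4.1, -0.1]
grip_width: 0.0158
grasp_force: 31.2
```

Request:
step_arm --steps '[0, 0, 0, 0, 9, 0, 0, 0, 0, 9, 0, 0, 0, 0, 9, 0, 0, 0, 0, 9, 0, 0, 0, 0, 9, 0, 0, 0, 0, 9, 0, 0, 0, 0, 9, 0, 0, 0, 0, 7, 0, 0, 0, 0, 3, 0, 0, 0, 0, 0, 0, 0, 0, 0, 0, 0, 0, 0, 0, 0]'

```text
time_s: 21.18
tool_pos: [0.5425, 0.121, 0.3488]
tool_rot: [179.8, -0.2, 83.4]
force: [5.7, 6.6, -4.6]
grip_width: 0.0158
grasp_force: 31.2
```

```bash
python3 - <<'E'
from cell import env
import cv2,numpy as np
c=env.read_camera("wrist");np.savez("w5.npz",**c)
s=env.read_camera("top");np.savez("top5.npz",**s)
a=cv2.resize(c["image"][:300,150:550],(500,375));b=cv2.resize(s["image"][150:260,220:440],None,fx=2.6,fy=2,interpolation=2)
im=np.zeros((600,600,3),np.uint8);im[:375,:500]=a;im[378:378+220,:572]=b
cv2.imwrite("pics/f5.png",im[:,:,::-1])
o=env.get_obs();print(o["time_s"],o["tool_pos"],o["tool_rot"],o["grasp_force"],o["force"])
E
```

```text
21.275 [0.542468   0.12105857 0.34880524] [179.78355389  -0.25125168  83.41311504] 31.15953565982636 [ 5.24601792  6.27245742 -5.1417428 ]
```

View pics/f5.png

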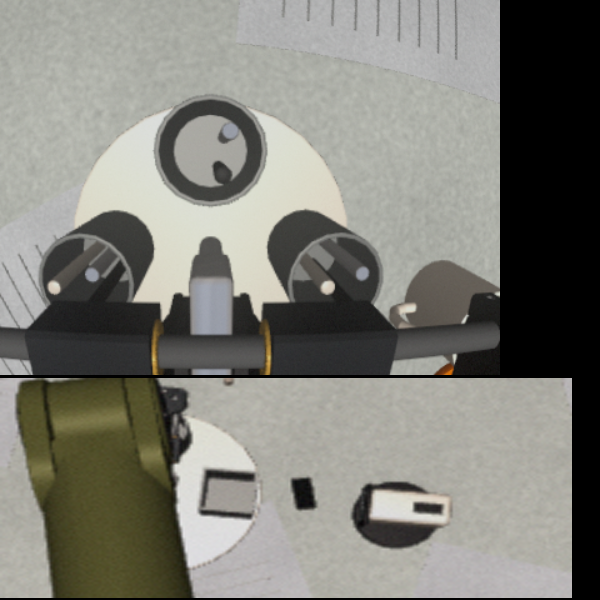

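The picture shows the square cup at (228,493) facing the scanner at (400,505), whose bezel points back at the carousel. The eraser is untouched and the fingers are on the handle. The bearing from the axis to the scanner is -96.7° and the carousel yaw is -96.6°.

```bash
python3 -c "
from cell import env
print(env.sign_off())"
```

```text
the job is handed in; nothing more can be done
None
```

I aimed the scanner at the carousel's axis, turned the square cup to face its window, and handed the job in with the fingers still gripping the carousel handle; the sign-off gave no verdict. My last readings put the carousel within about 1° of facing the scanner, with about 31 N of grip, at about 21 s of the 72 s allowed.

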